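Index a phone board to the code reader and scan it

TASK

On the notched rail, take the black slider that carries the green phone board by its blue tab, lift it just clear of its notch without taking it off the rail, shift it along and let it drop fully home in the notch that faces the code reader. Then squeeze the reader's orange trigger fully and let it go. Leave the grey slider, the solder spool, the jar and the phone alone.

Things in the scene. Friction and masses are not known exactly. Their poses are not given: they have to be found in the camera images.
- fixture: Aluminium base plate, 215 x 320 x 10 mm, fixed to the bench, carrying a notched steel rail. Origin: on the bench, directly under the rail's middle. x points from the rail towards the reader's side (away from the robot at yaw 0), y along the rail, z up. All axes named below mean these. The board slider starts in one end notch of the rail, the grey slider in the other.
- notch2 (a point): Middle notch of the rail, at the level of the rail's top, 55 mm above the bench; axes as fixture's. The rail is 24 mm wide in x and 300 mm long in y. Its five cross notches, at y = -120, -60, 0, 60 and 120 mm from here, are each 14 mm wide along y and 12 mm deep.
- tab (a point): Centre of the board slider's upright blue grip tab: 12 mm thick along y (pinch it so), 24 mm wide in x, 52 mm tall, 26 mm of it above and below this point; axes as fixture's. 91 mm above the bench when seated. A green phone board, 44 mm wide in y, 3 mm thick, stands at its +x side, its near face 20 mm from this point, its top edge 12 mm above this point.
- carriage: The loose black board slider, 110 to 225 g. Origin 36 mm below and 3 mm to +x of tab, on the underside of its 40 (x) x 36 (y) x 8 mm plate, which lies on the rail's top when seated. A round-bottomed cross bar, 10 mm wide, reaches 10 mm lower into the notch; cheeks reach 32 mm down both sides of the rail with 2 mm play. Lift over 10 mm to clear the notch; over 32 mm it is off the rail.
- read_spot (a point): Where the tab's centre (tab) lies once the board slider is fully home in the notch that faces the reader; axes as fixture's. The reader stands opposite one of the three inner notches.
- reader: Grey and black pistol-shaped code reader, fixed on a post, lying on its side. Origin: foot of the post, on the base plate, 130 mm to +x of the notch that it faces. Head (red window looks to -x at the rail): 58 mm tall, its top 114 mm above the bench; from x -54 to +45, y -27 to +27 mm. Black grip: from the head out to y +127, x +4 to +34 mm, 28 mm tall, free beneath.
- squeeze (a point): Middle of the place to squeeze the reader: half-way between the back of its grip and the front of its orange trigger (54 mm apart along x, the trigger on the -x side), 85 mm above the bench and 70 mm to +y of the head's middle; axes as fixture's. From above, put a finger on each side and close along x until the trigger stops, with about 44 mm between the pads.
- trigger (a joint): The orange trigger, 60 mm long in y, 9 mm thick, 16 mm tall, along the grip's -x side with a 15 mm gap to it, hinged at its -y end by the head. 0 released, 0.24 rad fully squeezed (end stop): it moves to +x, towards the grip, by 10 mm at the squeeze point. A spring returns it: about 2 N to start, 5 N fully squeezed.
- spare: Grey low slider without tab or board, 40 x 36 mm, top 12 mm above the rail top; origin on the underside of its plate, level with the rail's top. Loose; leave it in its end notch.
- spool: Solder spool lying flat, 52 mm across, 22 mm tall; origin in the middle of its underside. Loose; leave alone.
- jar: Small clear jar, 44 mm across, 45 mm tall; origin in the middle of its underside. Loose; leave alone.
- phone: Opened phone lying flat, 146 x 70 x 8 mm; origin in the middle of its underside. Loose; leave alone.
There are look-alikes about, which are no part of the job. Of the things that look like the carriage, the smallest one is meant.

How it is judged (in metres and radians):
On the way, in this order (a step that is already met when the one before it is completed fails the run):
1. the board slider is fully home in the notch that faces the reader (x of tab in the frame of read_spot between -0.006 and 0.006 m and y of tab in the frame of read_spot between -0.005 and 0.005 m and z of tab in the frame of read_spot between -0.003 and 0.003 m and angle between tab's own z axis and vertical below 0.08 rad), for 0.3 s.
2. with the board slider there, the trigger is squeezed (beyond 0.18 of its 0.24 rad) (all of step 1 and value of joint trigger above 0.18 rad), for 0.1 s.
At the end, for the whole second after the job is handed in: The board slider is at rest and fully home in the notch that faces the reader (its tab within 5 mm along the rail, 6 mm across and 3 mm in height of the read spot, upright within 0.08 rad), and the trigger has been released (below 0.04 rad) (all of step 1 and value of joint trigger below 0.04 rad and linear speed of carriage below 0.02 m/s); the robot touches nothing.
It fails at once if the board slider is taken off the rail (lifted more than 36 mm above its seat) (z of tab in the frame of read_spot above 0.036 m).
It fails at once if the grey slider is moved more than 12 mm (distance of spare from where it was at the start of the episode above 0.012 m).
It fails at once if the spool is moved more than 20 mm (distance of spool from where it was at the start of the episode above 0.02 m).
It fails at once if the jar is moved more than 20 mm (distance of jar from where it was at the start of the episode above 0.02 m).
It fails at once if the phone is moved more than 20 mm (distance of phone from where it was at the start of the episode above 0.02 m).
It also fails if it takes over 45 s, if anything falls off the work surface, if the arm or the gripper's body presses on something with over 40 N, if the wrist force passes 120 N, or if a joint passes its speed limit or range.

ROBOT

A 7-joint arm with a two-finger parallel gripper is mounted at the origin on the work surface. World frame = base frame: x ahead of the robot, y to its left, z up, the work surface at z = 0. Lengths are in mm, angles in rad, forces in N, time in s.
With the tool pointing down it reaches from about 400 to 875 mm from the base axis. Payload 4.4 kg.
Tool frame: the origin (TCP) lies at the very end of the fingers, on their centre line; the grasp point (between the pads) lies 19 mm behind it (ctrl.grip_point_offset is the distance from the TCP to the grasp point, in mm); z points along the fingers, y is the line along which they close (so a half turn about z gives the same grasp; the last joint's range is limited). The gripper opens to 85 mm and grips with 20 to 120 N. Pads are 22 mm wide; open, the fingers measure 114 mm over their backs; the gripper's body (76 mm by 85 mm) begins 54 mm behind the grasp point. The pads swing forward as they close: fully open they stand 13 mm farther back than shut.
Start: joints at [1.232, 0.628, 0.038, 1.517, -0.027, 0.996, -0.02], TCP at [175.156, -625.97, 231.313] pointing down, gripper open.
Joint ranges: [-3.06, 3.06], [-0.37, 2.12], [-1.25, 1.32], [0.18, 2.47], [-1.1, 4.24], [0.23, 1.98], [-2.94, 2.94]. Speed limits (rad/s): [2.57, 2.57, 3.14, 3.14, 3.14, 3.14, 3.14].

INTERFACE

Orientations are given as [roll, pitch, yaw] about the fixed x, y, z axes, in that order (R = Rz(yaw) Ry(pitch) Rx(roll)).
In Python, from cell import ctrl gives the robot as it stands.
- The arm moves only by the tool jog_arm, never from a script. Its argument "increments" is one flat list of numbers, 7 for each row, row after row: the finger opening in cm, from 0 to 8.54, then the shift along the tool's x, y, z in cm, then the turn, a rotation vector about the tool's x, y, z in degrees. In form: [fingers, x, y, z, rx, ry, rz, fingers, x, y, z, rx, ry, rz, ...]. A call has 1 to 20 rows; each row is the pose to reach, as a shift and turn from the pose commanded when the call began, along the tool's axes at that moment; what a row does not reach only later rows make up. A row lasts 1/10 s, in which the tool goes at most 50 mm and 8.59 degrees, less where a joint would pass 70% of its speed; a pose out of reach is approached as far as the arm can. A call with a gripper value outside its range is refused whole. The fingers move at their own pace and stop on an object; the grip force is fixed at half the most. Time passes only in rows, so rows that repeat a pose let the fingers close. It gives the time, the measured TCP pose, the force, the opening and the grip force at its end, in the units of the state.
- ctrl.read_state(): the state, without advancing time (a new reading comes with each control period).
- ctrl.get_image(name): name is "scene" or "top" or "wrist"; returns the picture (384x512x3 uint8, red, green, blue); there is no depth.
- ctrl.camera_params(name): a dict with "fx", "fy", "cx", "cy" (pixels), "extrinsics" (4x4, takes a point from world to camera coordinates). Camera axes: x right, y down, z forward; pixel columns grow to the right and rows downward; lengths in mm; the calibration is good to about 2 mm. A picture is of the moment at which its call begins: read the wrist's pose just before it. camera_params takes no time and is no camera call; for the wrist camera it gives the pose at the moment of the call.
- ctrl.finish_job(): hands the job in; it is judged then, once.
The state is a dict: "clock": time; "qpos": joint angles; "qd": joint speeds; "tau": joint torques, N m; "eef_pos": TCP position; "tool_rot": TCP orientation; "force": force on the tool from outside, world axes, zero at the start; "torque": the same for the moment, N m; "width": finger opening in mm; "gripper_force": force on a finger pad.
Only numpy, scipy, OpenCV 4.12 (cv2) and the standard library are available. Lean on these libraries where they do the work, as an engineer would, in place of code of your own. Each camera call takes 0.05 s, during which the arm holds its last target. There are 200 camera calls.

## Working session

There is one attempt and no reset: what is moved stays moved. The work goes in short steps, Python scripts to look and compute and a tool call to move; the robot and the scene stay as the last step left them, time stands still between calls to the robot, and variables do not carry over. Pictures are saved under pics/ and viewed, at most 10 in all, crops included, and the job is handed in when it is done.

Besides the shell and the picture viewer there is one more tool, called after "Call:" by a JSON object that holds its "name" and its "arguments", one argument or row to a line. jog_arm: Moves the arm, as the interface text tells. Its arguments: {"type":"object","properties":{"increments":{"type":"array","items":{"type":"number"}}},"required":["increments"]}

```bash
mkdir -p pics; cat > h.py <<'E'
import numpy as np, cv2
from cell import ctrl
def ray(cam,u,v,z,P=None):
    p=P or ctrl.camera_params(cam);E=np.array(p["extrinsics"]);R=E[:3,:3];t=E[:3,3]
    c=-R.T@t;d=R.T@np.array([(u-p["cx"])/p["fx"],(v-p["cy"])/p["fy"],1]);return c+d*(z-c[2])/d[2]
def proj(cam,X,P=None):
    p=P or ctrl.camera_params(cam);E=np.array(p["extrinsics"]);q=E[:3,:3]@np.array(X)+E[:3,3]
    return np.array([p["fx"]*q[0]/q[2]+p["cx"],p["fy"]*q[1]/q[2]+p["cy"]])
def blobs(im,lo,hi,amin=30):
    m=cv2.inRange(cv2.cvtColor(im,cv2.COLOR_RGB2HSV),lo,hi)
    n,l,s,c=cv2.connectedComponentsWithStats(m)
    return [(c[i].round(1).tolist(),s[i].tolist()) for i in range(1,n) if s[i][4]>=amin],m
def save(n,im): cv2.imwrite("pics/"+n+".png",cv2.cvtColor(im,cv2.COLOR_RGB2BGR))
E
python3 - <<'E'
from h import *
a=ctrl.get_image("scene");b=ctrl.get_image("top")
np.save("scene",a);np.save("top",b)
save("top",cv2.resize(b,(800,600)));save("scene",cv2.resize(a,(800,600)))
for n,i in(("top",b),("scene",a)):
  P=ctrl.camera_params(n);E=np.array(P["extrinsics"]);print(n,P["fx"],(-E[:3,:3].T@E[:3,3]).round())
  print("blue",blobs(i,(95,120,50),(125,255,255))[0]);print("orange",blobs(i,(5,150,120),(20,255,255))[0]);print("green",blobs(i,(40,80,30),(85,255,255))[0])
print(ctrl.read_state())
E
```

```text
top 482.87754435724486 [ 398.  -27. 1164.]
blue [([246.3, 189.0], [50, 66, 413, 239, 77116]), ([226.5, 193.2], [223, 187, 8, 14, 101])]
orange [([397.5, 25.7], [366, 0, 75, 45, 597]), ([227.0, 142.4], [215, 141, 26, 4, 97]), ([425.6, 184.4], [421, 180, 10, 10, 73])]
green [([413.6, 187.8], [406, 176, 16, 24, 237]), ([227.5, 184.9], [219, 184, 17, 3, 45]), ([194.9, 244.7], [192, 232, 7, 26, 132]), ([266.5, 245.2], [264, 232, 6, 25, 79])]
scene 355.7033450416358 [1056.  -77.  735.]
blue [([42.3, 33.8], [0, 0, 90, 67, 4385]), ([9.8, 30.4], [3, 25, 15, 13, 72]), ([261.2, 247.7], [27, 137, 478, 215, 62196])]
orange [([93.1, 222.8], [89, 219, 9, 8, 44]), ([289.3, 225.8], [277, 224, 25, 5, 91]), ([98.4, 375.7], [65, 367, 50, 17, 246])]
green [([304.9, 150.5], [302, 140, 6, 20, 66]), ([244.9, 157.0], [242, 143, 6, 28, 94]), ([282.0, 190.3], [276, 188, 18, 8, 55]), ([288.2, 195.2], [283, 192, 10, 8, 36]), ([105.4, 219.7], [99, 210, 13, 20, 209])]
{'clock': 0.1, 'qpos': array([ 1.23223391,  0.62922988,  0.03847367,  1.51824242, -0.02699192,
        0.99630608, -0.01996732]), 'qd': array([-5.39070852e-04, -2.13808175e-03, -1.75754843e-03, -2.59844748e-03,
       -6.73778998e-04,  5.90585050e-04, -4.99972916e-05]), 'tau': array([ 3.38567770e-03, -5.64531040e+01,  1.23073909e+00, -1.93971705e+01,
        1.12999423e-02,  5.48339303e-03, -4.12514950e-06]), 'eef_pos': array([ 174.9699695 , -625.44134219,  230.50515453]), 'tool_rot': array([-3.13992610e+00,  3.86508319e-05,  2.72776722e-01]), 'force': array([-0.77394891,  0.12025105,  0.19462933]), 'torque': array([ 0.0146232 , -0.0549603 ,  0.02648839]), 'gripper_force': 0.0, 'width': 85.5048910305435}
```

View pics/top.png

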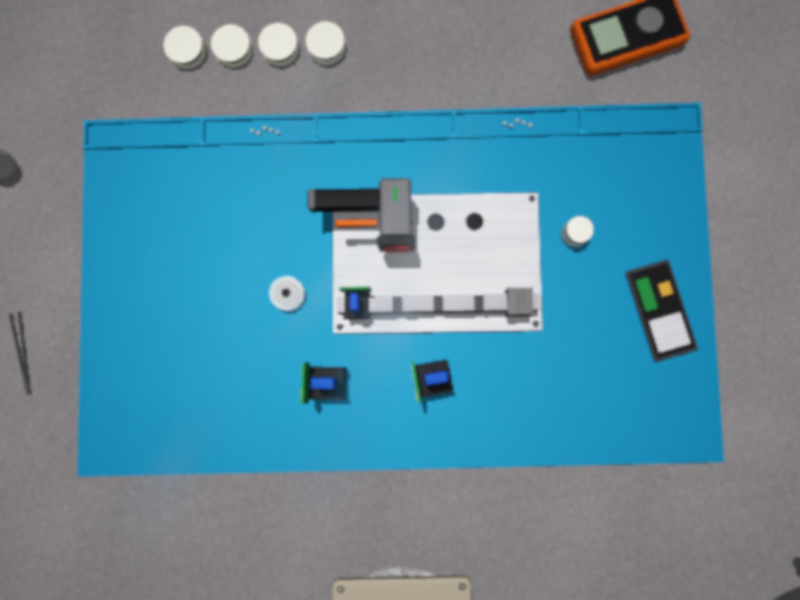

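View pics/scene.png

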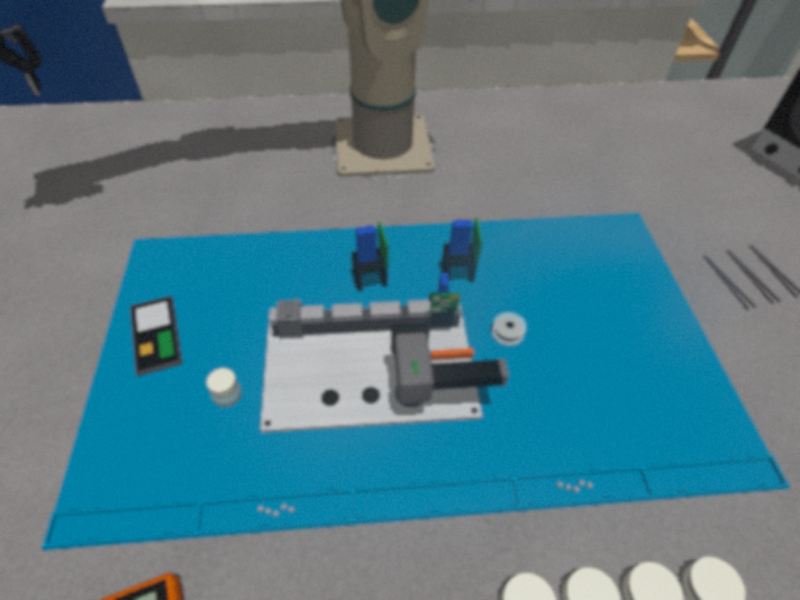

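The top view shows three lookalike sliders with a blue tab and a green board. In the enlarged pixels they are on the rail at (354,303), and loose on the mat at (322,384) and (432,380). The one on the rail is the smallest and sits in the left (+y) end notch, so it is the one meant. The grey slider is at (519,301), and the reader head at (396,212) looks at the +60 notch. Next I'll measure these and confirm with a crop.

```bash
python3 - <<'E'
from h import *
b=np.load("top.npy");a=np.load("scene.npy")
save("crop",cv2.resize(b[110:275,180:360],(792,594*165*180//(135*220)) if 0 else (654,600),interpolation=cv2.INTER_CUBIC))
bl,m=blobs(b,(108,140,60),(128,255,255),20)
for c,s in bl: print("blue top",c,s,ray("top",*c,117).round(1))
hsv=cv2.cvtColor(b,cv2.COLOR_RGB2HSV)
w=cv2.inRange(hsv,(0,0,170),(180,40,255));w[:115]=0;w[225:]=0;w[:,:205]=0;w[:,355:]=0
cs=cv2.findContours(w,cv2.RETR_EXTERNAL,cv2.CHAIN_APPROX_NONE)[0]
pts=np.vstack([c for c in cs if cv2.contourArea(c)>100])[:,0]
W=np.array([ray("top",*p,10)[:2] for p in pts],np.float32)
r=cv2.minAreaRect(W);print("plate",r, cv2.boxPoints(r).round(1).tolist())
for c,s in blobs(b,(5,150,120),(20,255,255))[0]: print("orange",c,s,ray("top",*c,93).round(1))
for c,s in blobs(a,(108,140,60),(128,255,255),20)[0]: print("blue scene",c,s)
# head top
for p in((380,180),(410,180),(380,240),(412,237)): print("head",ray("top",p[0]*.64,p[1]*.64,114).round(1))
for p in((397,304),(438,304),(479,304)): print("notch",ray("top",p[0]*.64,p[1]*.64,55).round(1))
E
```

```text
blue top [226.4, 193.1] [223, 187, 8, 13, 92] [506.1  54.1 117. ]
blue top [278.9, 241.6] [271, 237, 17, 10, 137] [398.1 -57.2 117. ]
blue top [205.9, 244.9] [198, 241, 17, 9, 138] [394.9 100.4 117. ]
plate ((575.0598754882812, -65.10115051269531), (317.7579040527344, 213.0340118408203), 89.49949645996094) [[467.20001220703125, -223.0], [680.2000122070312, -224.89999389648438], [683.0, 92.80000305175781], [469.8999938964844, 94.69999694824219]]
orange [397.5, 25.7] [366, 0, 75, 45, 597] [ 885.3 -345.1   93. ]
orange [227.0, 142.4] [215, 141, 26, 4, 97] [623.5  52.6  93. ]
orange [425.6, 184.4] [421, 180, 10, 10, 73] [ 516.3 -386.9   93. ]
blue scene [47.9, 32.3] [0, 0, 89, 66, 2150]
blue scene [8.5, 29.5] [3, 25, 13, 12, 31]
blue scene [11.1, 55.3] [0, 43, 25, 23, 167]
blue scene [4.0, 61.1] [0, 56, 9, 10, 32]
blue scene [294.4, 150.9] [287, 141, 15, 22, 213]
blue scene [234.1, 156.4] [228, 145, 14, 24, 249]
blue scene [283.8, 179.2] [282, 174, 5, 12, 44]
head [679.5  13.8 114. ]
head [678.3 -28.8 114. ]
head [592.9  15.7 114. ]
head [596.  -29.5 114. ]
notch [507.4  -4.9  55. ]
notch [505.8 -65.4  55. ]
notch [ 504.2 -125.8   55. ]
```

View pics/crop.png

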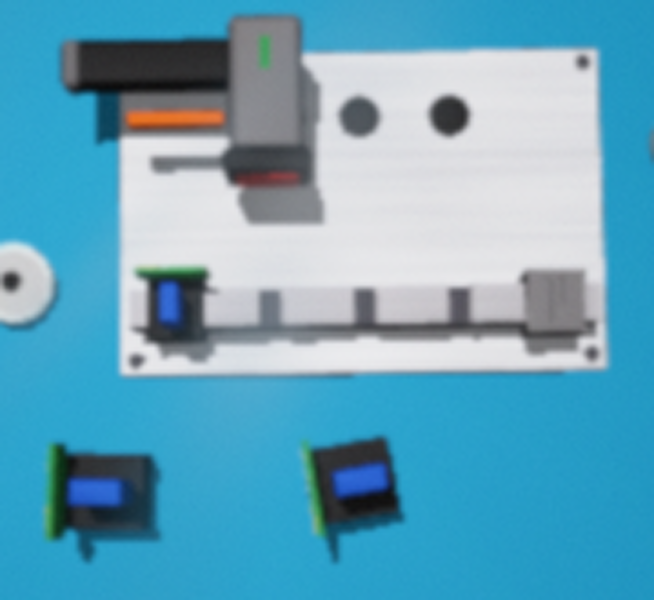

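The crop confirms it: the blue-tabbed slider on the rail at crop (170,302) is smaller than the two on the mat at (95,492) and (360,480). The reader nose at crop (268,165) faces the notch at (270,307), which is the first inner one. The rail yaw is about -0.01. The tab is at about (506,54), which fits notch2 plus 120 mm, and the read spot is at about (505.5,-6).

```bash
cat >> h.py <<'E'
from scipy.spatial.transform import Rotation as Ro
def inc(p0,rpy0,p1,rpy1):
    A=Ro.from_euler("xyz",rpy0);B=Ro.from_euler("xyz",rpy1)
    print("cm",(A.inv().apply(np.array(p1)-p0)/10).round(2),"deg",np.degrees((A.inv()*B).as_rotvec()).round(2))
E
python3 -c "
from h import *
inc([175.156,-625.97,231.313],[-3.1399,0,.2728],[506,54,190],[np.pi,0,-.01])"
```

```text
cm [ 50.18 -56.56   4.23] deg [-1.00e-01  1.00e-02  1.62e+01]
```

Call:
{"name": "jog_arm", "arguments": {
  "increments": [6,50.18,-56.56,2,-0.1,0,16.2,6,50.18,-56.56,2,-0.1,0,16.2,6,50.18,-56.56,2,-0.1,0,16.2,6,50.18,-56.56,2,-0.1,0,16.2,6,50.18,-56.56,2,-0.1,0,16.2,6,50.18,-56.56,2,-0.1,0,16.2,6,50.18,-56.56,2,-0.1,0,16.2,6,50.18,-56.56,2,-0.1,0,16.2,6,50.18,-56.56,2,-0.1,0,16.2,6,50.18,-56.56,2,-0.1,0,16.2,6,50.18,-56.56,2,-0.1,0,16.2,6,50.18,-56.56,2,-0.1,0,16.2,6,50.18,-56.56,2,-0.1,0,16.2,6,50.18,-56.56,2,-0.1,0,16.2,6,50.18,-56.56,2,-0.1,0,16.2,6,50.18,-56.56,4.2,-0.1,0,16.2,6,50.18,-56.56,4.2,-0.1,0,16.2,6,50.18,-56.56,4.2,-0.1,0,16.2,6,50.18,-56.56,4.2,-0.1,0,16.2,6,50.18,-56.56,4.2,-0.1,0,16.2]
}}

```text
clock: 2.1
eef_pos: [506.1, 52.4, 190.1]
tool_rot: [3.14, -0.001, -0.013]
force: [-0.3, -1.2, -0.1]
width: 59.6
gripper_force: 0.0
```

```bash
python3 - <<'E'
from h import *
s=ctrl.read_state();P=ctrl.camera_params("wrist");w=ctrl.get_image("wrist")
print(s["eef_pos"],s["tool_rot"],s["clock"])
save("w1",cv2.resize(w,(800,600)))
for c,st in blobs(w,(108,140,60),(128,255,255),60)[0]: print(c,st,ray("wrist",*c,117,P).round(1))
for n,X in dict(tabtop=(506,54,117),notch=(506,-5.9,55)).items(): print(n,(proj("wrist",X,P)*1.5625).round())
E
```

```text
[506.13229963  52.35835784 190.13943904] [ 3.13954132e+00 -1.30642575e-03 -1.26048457e-02] 2.1
[251.7, 195.6] [244, 176, 17, 40, 574] [511.7  54.8 117. ]
[200.9, 313.9] [183, 279, 37, 60, 1285] [407.6  99.3 117. ]
tabtop [395. 317.]
notch [494. 284.]
```

View pics/w1.png

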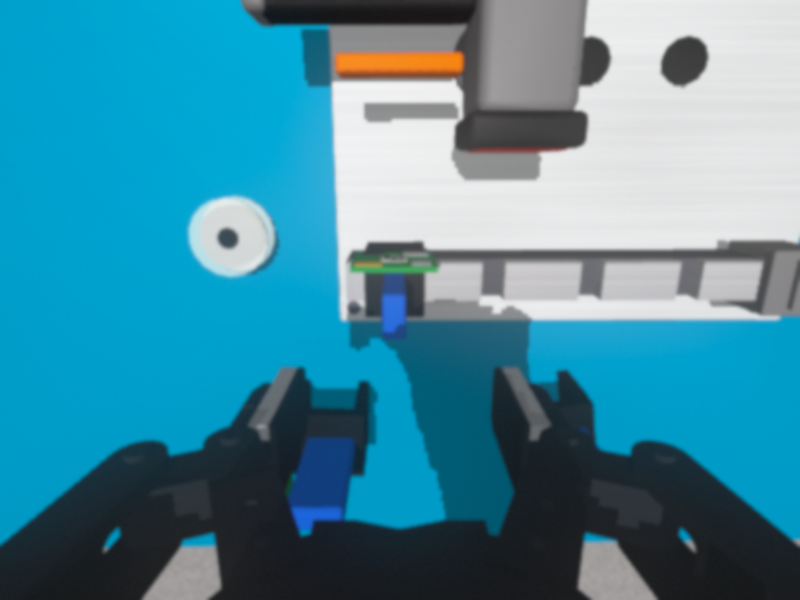

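The wrist view shows the tab top centred at (394,315), against (395,317) predicted. The target notch is at (493,280), against (494,284) predicted. The fingers at (285,400) and (515,400) straddle the tab, so I'll descend, holding off closing until the pose is checked.

Call:
{"name": "jog_arm", "arguments": {
  "increments": [6,0,0,4,0,0,0,6,0,0,7,0,0,0,6,0,0,9,0,0,0,6,0,0,10.5,0,0,0,6,0,0,11,0,0,0,6,0,0,11,0,0,0,6,0,0,11,0,0,0]
}}

```text
clock: 2.85
eef_pos: [506.7, 53.5, 80.2]
tool_rot: [3.14, -0.002, -0.01]
force: [-0.7, 0.0, -0.4]
width: 59.9
gripper_force: 0.0
```

Call:
{"name": "jog_arm", "arguments": {
  "increments": [3,0,-0.05,0,0,0,0,1,0,-0.05,0,0,0,0,0.8,0,-0.05,0,0,0,0,0.8,0,-0.05,0,0,0,0,0.8,0,-0.05,0,0,0,0,0.8,0,-0.05,0,0,0,0,0.8,0,-0.05,0,0,0,0,0.8,0,-0.05,0,0,0,0,0.8,0,-0.05,0,0,0,0,0.8,0,-0.05,0,0,0,0]
}}

```text
clock: 3.85
eef_pos: [506.3, 54.3, 79.8]
tool_rot: [3.14, -0.001, -0.01]
force: [-1.5, -0.5, 6.1]
width: 11.2
gripper_force: 59.0
```

Call:
{"name": "jog_arm", "arguments": {
  "increments": [0.8,0,-0.05,-0.5,0,0,0,0.8,0,-0.05,-1,0,0,0,0.8,0,-0.05,-1.5,0,0,0,0.8,0,-0.05,-1.9,0,0,0,0.8,0,-0.05,-1.9,0,0,0,0.8,0,-0.05,-1.9,0,0,0,0.8,0,-0.05,-1.9,0,0,0]
}}

```text
clock: 4.55
eef_pos: [505.9, 54.7, 98.2]
tool_rot: [3.14, 0.0, -0.01]
force: [-0.6, 0.4, -2.0]
width: 11.0
gripper_force: 58.5
```

Call:
{"name": "jog_arm", "arguments": {
  "increments": [0.8,0,1,0,0,0,0,0.8,0,2,0,0,0,0,0.8,0,3,0,0,0,0,0.8,0,4,0,0,0,0,0.8,0,5,0,0,0,0,0.8,0,6,0,0,0,0,0.8,0,6,0,0,0,0,0.8,0,6,0,0,0,0,0.8,0,6,0,0,0,0]
}}

```text
clock: 5.45
eef_pos: [505.5, -4.6, 98.4]
tool_rot: [3.14, -0.0, -0.009]
force: [-0.3, 0.1, -1.6]
width: 11.6
gripper_force: 58.6
```

```bash
python3 - <<'E'
from h import *
s=ctrl.read_state();P=ctrl.camera_params("wrist");w=ctrl.get_image("wrist")
print(s["eef_pos"],s["tool_rot"],s["force"],s["width"])
save("w2",cv2.resize(w,(800,600)))
E
```

```text
[505.54281582  -4.58501205  98.42801173] [ 3.14039730e+00 -3.80352533e-04 -9.14928618e-03] [-0.28927045  0.14271878 -1.63910273] 11.608740622437779
```

View pics/w2.png

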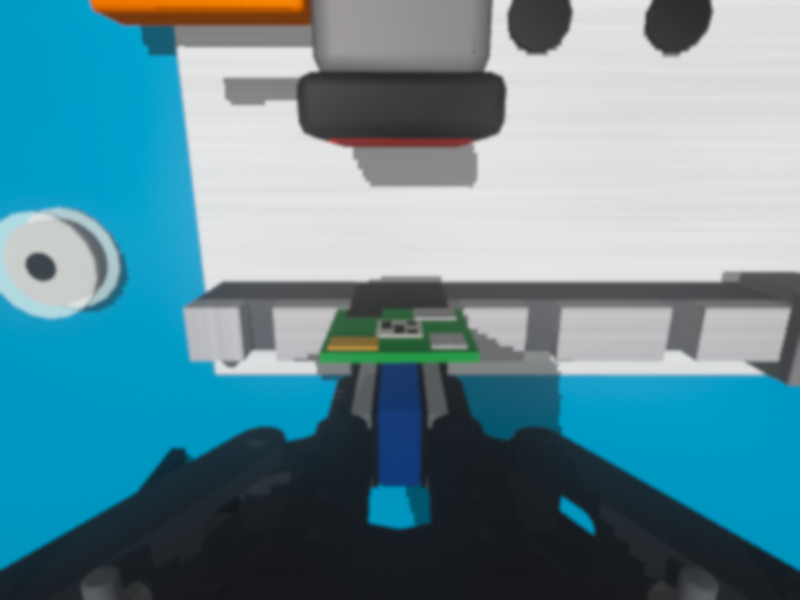

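The board is upright and hangs over the +60 notch. The board centre (399) matches the reader head (401) and the midpoint of the neighbouring notches (260 and 542). I'll lower it with a 1 mm along-rail trim.

Call:
{"name": "jog_arm", "arguments": {
  "increments": [0.8,0,0.1,0,0,0,0,0.8,0,0.1,0.4,0,0,0,0.8,0,0.1,0.8,0,0,0,0.8,0,0.1,1.2,0,0,0,0.8,0,0.1,1.5,0,0,0,0.8,0,0.1,1.8,0,0,0,0.8,0,0.1,1.8,0,0,0,0.8,0,0.1,1.8,0,0,0]
}}

```text
clock: 6.3
eef_pos: [505.4, -6.3, 80.4]
tool_rot: [3.14, -0.0, -0.01]
force: [0.4, 0.3, -2.4]
width: 11.3
gripper_force: 58.5
```

Call:
{"name": "jog_arm", "arguments": {
  "increments": [0.8,0,0.05,1.9,0,0,0,2,0,0.05,1.9,0,0,0,4,0,0.05,1.9,0,0,0,5,0,0.05,1.9,0,0,0,5,0,0.05,1.9,0,0,0,5,0,0.05,0,0,0,0,5,0,0.05,-4,0,0,0,5,0,0.05,-8,0,0,0,5,0,0.05,-10,0,0,0,5,0,0.05,-10,0,0,0,5,0,0.05,-10,0,0,0]
}}

```text
clock: 7.4
eef_pos: [505.2, -6.6, 180.2]
tool_rot: [3.14, -0.0, -0.01]
force: [0.1, -0.6, -0.4]
width: 49.9
gripper_force: 0.0
```

```bash
python3 - <<'E'
from h import *
s=ctrl.read_state();P=ctrl.camera_params("wrist");w=ctrl.get_image("wrist")
print(s["eef_pos"],s["tool_rot"],s["force"],s["width"])
save("w3",cv2.resize(w,(800,600)))
for n,X in dict(tabtop=(505.5,-5.7,117),boardtopL=(525.5,16.3,103),boardtopR=(525.5,-27.7,103)).items(): print(n,(proj("wrist",X,P)*1.5625).round())
for c,st in blobs(w,(5,150,120),(20,255,255))[0]: print("orange",c,st,ray("wrist",*c,93,P).round(1))
E
```

```text
[505.15108504  -6.56305327 180.2255138 ] [ 3.13993582e+00 -1.81236762e-04 -9.94454045e-03] [ 0.06708844 -0.56113322 -0.35088617] 49.90377246398263
tabtop [397. 322.]
boardtopL [350. 274.]
boardtopR [442. 273.]
orange [172.7, 37.2] [129, 30, 87, 16, 1305] [621.   49.2  93. ]
```

View pics/w3.png

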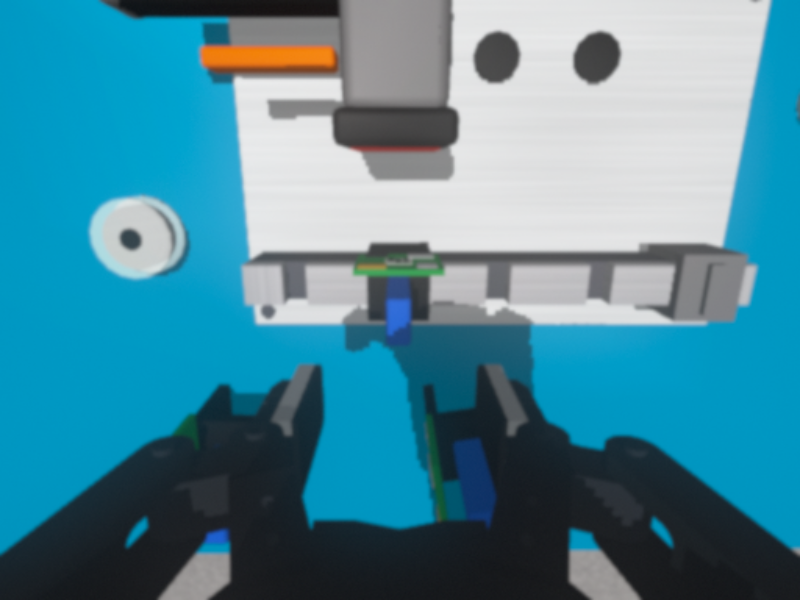

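The slider is seated: the board top spans 353–444 px at row 274, against 350–442 predicted for the seated height, and the tab top is at (398,320). The orange trigger is centred at about (621,49), so its front is near x=616.5 and the squeeze point is at about (643.5,64). Squeezed, the midpoint between the pads is x≈648.5.

```bash
python3 -c "
from h import *
s=ctrl.read_state();print(s['qpos'].round(2))
for y in(1,-1): inc(s['eef_pos'],s['tool_rot'],[648,64,180],[np.pi,0,-.01+y*np.pi/2])"
```

```text
[-0.06  0.5   0.02  1.97 -0.02  0.68 -1.61]
cm [14.27 -7.2  -0.08] deg [ 1.000e-02  1.500e-01 -8.999e+01]
cm [14.27 -7.2  -0.08] deg [ 1.500e-01 -1.000e-02  9.001e+01]
```

Call:
{"name": "jog_arm", "arguments": {
  "increments": [8.5,14.3,-7.2,0,0,0,-90,8.5,14.3,-7.2,0,0,0,-90,8.5,14.3,-7.2,0,0,0,-90,8.5,14.3,-7.2,0,0,0,-90,8.5,14.3,-7.2,0,0,0,-90,8.5,14.3,-7.2,0,0,0,-90,8.5,14.3,-7.2,0,0,0,-90,8.5,14.3,-7.2,0,0,0,-90,8.5,14.3,-7.2,0,0,0,-90,8.5,14.3,-7.2,0,0,0,-90,8.5,14.3,-7.2,0,0,0,-90,8.5,14.3,-7.2,0,0,0,-90,8.5,14.3,-7.2,0,0,0,-90,8.5,14.3,-7.2,0,0,0,-90]
}}

```text
clock: 8.85
eef_pos: [648.7, 64.0, 179.5]
tool_rot: [-3.14, 0.002, 1.56]
force: [0.1, 0.2, 0.7]
width: 85.2
gripper_force: 0.0
```

```bash
python3 - <<'E'
from h import *
s=ctrl.read_state();P=ctrl.camera_params("wrist");w=ctrl.get_image("wrist")
print(s["eef_pos"],s["tool_rot"],s["force"],s["width"])
save("w4",cv2.resize(w,(800,600)))
for n,X in dict(trigfront=(616.5,64,93),gripback=(671,64,99),griplow=(641,64,99),gripend=(656,121,99)).items(): print(n,(proj("wrist",X,P)*1.5625).round())
for c,st in blobs(w,(5,150,120),(20,255,255))[0]: print("orange",c,st,ray("wrist",*c,93,P).round(1))
E
```

```text
[648.74840012  63.96531064 179.48426225] [-3.14048636e+00  1.80536007e-03  1.55962504e+00] [0.09174032 0.2354574  0.74469933] 85.2037686311021
trigfront [336. 309.]
gripback [444. 312.]
griplow [384. 312.]
gripend [414. 195.]
orange [224.0, 211.0] [218, 176, 13, 70, 690] [623.1  52.8  93. ]
```

View pics/w4.png

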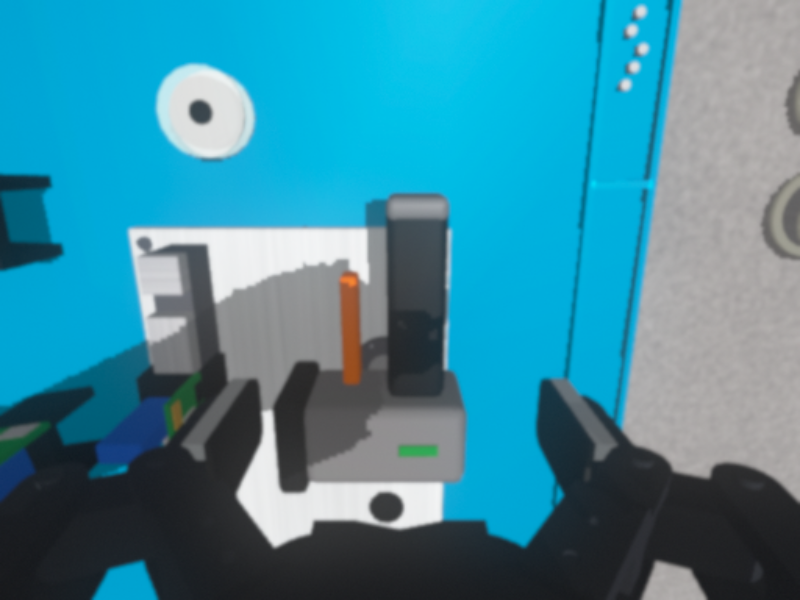

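The wrist view shows the trigger at (350,328) and the grip at columns 388–447. Both are about 1.5–2 mm to +x of prediction, so I trim +1.5 mm. Both fingers have clear room on either side.

Call:
{"name": "jog_arm", "arguments": {
  "increments": [8.5,0,0.1,4,0,0,0,8.5,0,0.1,7.5,0,0,0,8.5,0,0.1,10,0,0,0,8.5,0,0.1,11.3,0,0,0,8.5,0,0.1,11.3,0,0,0,8.5,0,0.1,11.3,0,0,0]
}}

```text
clock: 9.5
eef_pos: [651.0, 64.1, 68.3]
tool_rot: [3.14, 0.001, 1.561]
force: [1.3, 0.1, -0.0]
width: 85.0
gripper_force: 0.0
```

Call:
{"name": "jog_arm", "arguments": {
  "increments": [6,0,0,0,0,0,0,5,0,0,0,0,0,0,4.6,0,0,0,0,0,0,4.6,0,0,0,0,0,0,4.6,0,0,0,0,0,0,4.6,0,0,0,0,0,0]
}}

```text
clock: 10.1
eef_pos: [649.3, 64.2, 67.5]
tool_rot: [-3.14, 0.002, 1.561]
force: [-6.4, 1.7, 5.3]
width: 46.3
gripper_force: 3.2
```

Call:
{"name": "jog_arm", "arguments": {
  "increments": [4.4,0,0,0,0,0,0,4.4,0,0,0,0,0,0,4.3,0,0,0,0,0,0,4.3,0,0,0,0,0,0,4.3,0,0,0,0,0,0]
}}

```text
clock: 10.6
eef_pos: [650.2, 64.2, 67.8]
tool_rot: [3.141, 0.001, 1.56]
force: [-3.4, 1.9, 5.9]
width: 43.9
gripper_force: 40.3
```

The fingers stalled at 43.9 mm with 40 N on the pads, so the trigger is on its end stop. Now release and retreat.

Call:
{"name": "jog_arm", "arguments": {
  "increments": [4.3,0,0,0,0,0,0,6,0,0,0,0,0,0,8.5,0,0,0,0,0,0,8.5,0,0,0,0,0,0,8.5,0,0,0,0,0,0,8.5,0,0,0,0,0,0,8.5,0,0,-4,0,0,0,8.5,0,0,-9,0,0,0,8.5,0,0,-13,0,0,0,8.5,0,0,-13,0,0,0,8.5,0,0,-13,0,0,0]
}}

```text
clock: 11.7
eef_pos: [650.9, 63.9, 198.6]
tool_rot: [3.138, 0.002, 1.561]
force: [-1.2, 0.1, -0.7]
width: 84.7
gripper_force: 0.0
```

```bash
python3 - <<'E'
from h import *
b=ctrl.get_image("top");w=ctrl.get_image("wrist");print(ctrl.read_state()["force"])
for c,st in blobs(w,(5,150,120),(20,255,255))[0]: print("orange",c,st,ray("wrist",*c,93).round(1))
save("top2",cv2.resize(np.hstack([b[110:225,180:360],w[100:292:1,0:300][:115,:]]) if 0 else w,(800,600)))
c=b[110:275,180:360];save("crop2",cv2.resize(c,(654,600),interpolation=cv2.INTER_CUBIC))
d=np.abs(b.astype(int)-np.load("top.npy")).max(2)
E
```

```text
[ 0.16189545 -0.11204669 -0.28635606]
orange [224.6, 203.1] [219, 170, 12, 66, 597] [622.5  53.4  93. ]
```

View pics/top2.png

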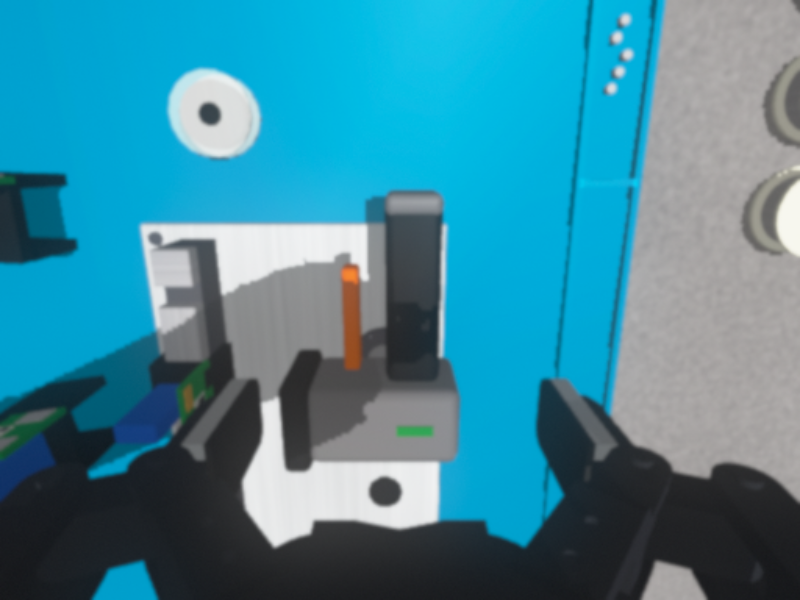

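The view shows the trigger back at its released place (351,318), at (622.5,53.4) mm against (623.1,52.8) before. The slider is still in its notch at (180,395), and the arm is clear of everything. Handing in.

```bash
python3 -c "
from cell import ctrl
print(ctrl.finish_job())"
```

```text
the job is handed in; nothing more can be done
None
```

I handed the job in at about 12 s: the board slider sits home in the notch facing the reader, and the trigger was squeezed to its stop and sprang back. The arm ended clear, and the hand-in gave no verdict.

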